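# Weigh the parts tray on the hand scale and register it in the corner stops

### The arm

A 6-joint arm with a two-finger parallel gripper is mounted at the origin on the work surface. World frame = base frame: x ahead of the robot, y to its left, z up, the work surface at z = 0. Lengths are in m, angles in degrees, forces in N, time in s.
With the tool pointing down it reaches from about 0.3 to 0.75 m from the base axis. Payload 8.5 kg.
Tool frame: the origin (TCP) lies on the centre line of the jaws, within the pads' length; the fingertips stand 19 mm ahead of it and the grasp point (between the pads) is the TCP (env.tcp_to_tips is the z of the fingertips in the tool frame, in m); z points along the fingers, y is the line along which they close (so a half turn about z gives the same grasp; the last joint's range is limited). The gripper opens to 85 mm and grips with 20 to 120 N. Pads are 22 mm wide; open, the fingers measure 114 mm over their backs; the gripper's body (76 mm by 85 mm) begins 54 mm behind the grasp point. The pads swing forward as they close: fully open they stand 13 mm farther back than shut.
Start: joints at [-79.2, 21.807, 74.336, -0, 83.858, -12.336], TCP at [0.216, -0.506, 0.23] pointing down, gripper open.
Joint ranges: [-178.18, 178.18], [-50.72, 133.34], [12.68, 142.11], [-81.47, 261.47], [9.98, 163.14], [-165.26, 165.26]. Speed limits (degrees/s): [136.94, 136.94, 180, 180, 180, 180].

### API

Orientations are given as a 3x3 rotation matrix whose columns are the frame's x, y, z axes.
In Python, from rig import env gives the robot as it stands.
- The arm moves only by the tool servo_tool, never from a script. Its argument "steps" is a list of rows, each an object of numbers: "tx", "ty", "tz": the shift along the world's x, y, z in cm; "yaw": the turn about the world's z in degrees; "claw": the finger opening in cm, from 0 to 8.54. In form: [{"tx": .., "ty": .., "tz": .., "yaw": .., "claw": ..}, ...]. A call has 1 to 20 rows; each row shifts and turns the commanded pose from where the row before left it; what a row does not reach is not made up. A row lasts 1/10 s, in which the tool goes at most 50 mm and 8.59 degrees, less where a joint would pass 70% of its speed; a pose out of reach is approached as far as the arm can. A call with a gripper value outside its range is refused whole. The fingers move at their own pace and stop on an object; "newtons" is the grip in N (left out, the last holds). Time passes only in rows, so rows that do not move let the fingers close. It gives the time, the measured TCP pose, the force, the opening and the grip force at its end, in the units of the state.
- env.observe(): the state, without advancing time (a new reading comes with each control period).
- env.get_image(name): name is "side" or "top"; returns (picture, depth): 384x512x3 uint8, red, green, blue; 384x512 float32, m along the optical axis (not along the pixel's ray), 0 where there is no reading.
- env.camera_model(name): a dict with "fovy" (degrees; the focal length in pixels is half the picture's height over the tangent of half this angle, whatever the lens; pixels are square), "cx", "cy" (the principal point, pixels), "T" (4x4, takes a point from camera to world coordinates). Camera axes: x right, y down, z forward; pixel columns grow to the right and rows downward; lengths in m; the calibration is good to about 2 mm. A picture is of the moment at which its call begins. camera_model takes no time and is no camera call.
- env.close_job(): hands the job in; it is judged then, once.
The state is a dict: "time_s": time; "q": joint angles; "qvel": joint speeds; "joint_efforts": joint torques, N m; "position": TCP position; "tool_rot": TCP orientation; "ft_force": force on the tool from outside, world axes, zero at the start; "wrist_torque": the same for the moment, N m; "grip_width": finger opening in m; "gripper_force": force on a finger pad.
Only numpy, scipy, OpenCV 4.12 (cv2) and the standard library are available. Lean on these libraries where they do the work, as an engineer would, in place of code of your own. Each camera call takes 0.05 s, during which the arm holds its last target. There are 200 camera calls.

### The job

Take the hand scale that is clipped to the parts tray under the wire shelf by its handle, lift until the tray hangs level and clear of the bench by a finger's breadth or more, and hold it still there for a second or two so that the scale can be read. Then carry it over and set the tray down on the bench at the corner of the two aluminium stops, let go, and leave it pushed home, square and snug against both. Do not drop or tip the tray, and leave the tape measure, oil bottle, sprocket cassette and carton where they are.

Things in the scene. Friction and masses are not known exactly. Their poses are not given: they have to be found in the camera images.
- tray: Loose open grey tray, 120 x 120 mm, 45 mm high, 0.4-0.8 kg with the bike parts fixed in it, flat on the bench under the shelf. Steel bail in its y-z plane, top 91 mm up. Origin: centre of the underside; z up, x, y square to its walls. A hand scale stands upright on the bail's middle; it cannot swing or turn on the tray, only slide up along the tray's z against its spring.
- scale_grip (a point): Centre of the scale's black handle: 50 mm along the tray's x, 24 mm thick along its y (flat faces to grip), 45 mm high; 165 mm above the tray's underside when unloaded. Axes as the tray's. Below it the scale's housing, 36 x 24 mm, goes down to 100 mm. The shelf above leaves no room for an upright gripper: lean it 25-45 degrees back toward the robot, in the plane of the flat faces.
- scale (a joint): Stretch of the hand scale's spring, m: 0 unloaded (lower stop), 0.06 at the upper stop. 180 N/m: handle and housing rise this far relative to the tray before the tray leaves the bench, 20 to 43 mm under the tray's weight.
- shelf: Fixed open wire shelf, aluminium rim. Origin on the bench; x away from the robot but for a small yaw, y left, z up. Wires and rims 420 to 444 mm above the bench over x -70 (front edge) to 63, y -95 to 215 mm of its frame. 24 mm posts at x 55, y -90 and 210 mm. The tray starts with its centre at x -75 to -50, y 30 to 90 mm.
- corner: Two fixed aluminium stop bars on the bench, 18 mm wide, 25 mm high, making an inner square corner: the origin, at bench height; z up. One bar's face is at x = 0, from y -18 to 130 mm; the other's at y = 0, from x -130 to 0 mm. The tray goes on the -x, +y side: fully home its centre is at x -60, y 60 mm and its walls are parallel to the bars (any side may face a bar).
- tape: Yellow tape measure, 62 x 36 x 55 mm high, origin at the centre of its underside. Bystander.
- oil: Small dark oil bottle, 44 mm across, 110 mm high, origin at the centre of its underside. Bystander.
- cassette: Stepped steel sprocket cassette lying flat, 100 mm across, 30 mm high, origin at the centre of its underside. Bystander.
- carton: Closed cardboard carton 80 x 110 x 45 mm high, origin at the centre of its underside. Bystander.
Mind the look-alikes: they are no part of the job. Leave any orange or purple look-alike of the corner alone.

How it is judged:
By the outcome, as a careful person would: the job done as asked, in the order asked, and still so for the second after the job is handed in, with the robot touching nothing.
It also fails if it takes over 58 s, if anything falls off the work surface, if the arm or the gripper's body presses on something with over 40 N, if the wrist force passes 120 N, or if a joint passes its speed limit or range.

## Working session

There is one attempt and no reset: what is moved stays moved. The work goes in short steps, Python scripts to look and compute and a tool call to move; the robot and the scene stay as the last step left them, time stands still between calls to the robot, and variables do not carry over. Pictures are saved under pics/ and viewed, at most 10 in all, crops included, and the job is handed in when it is done.

Besides the shell and the picture viewer there is one more tool, called after "Request:" as name(argument=value, ...) on one line, values as JSON. servo_tool: Moves the arm, as the interface text tells. Its arguments: {"type":"object","properties":{"steps":{"type":"array"},"newtons":{"type":"number"}},"required":["steps"]}

```bash
ls; mkdir -p pics; python3 - <<'E'
from rig import env
import cv2,numpy as np
for n in("side","top"):
    p,d=env.get_image(n); cv2.imwrite(f"pics/{n}0.png",p[:,:,::-1]); np.save(n+"0.npy",d)
    print(n,env.camera_model(n))
s=env.observe();print(s); print([a for a in dir(env) if a[0]!='_'])
E
```

```text
pics
side {'fovy': 43.34289331856313, 'cx': 258.028451584035, 'cy': 192.86950857180457, 'T': array([[-0.86192454, -0.3366869 ,  0.37911478,  0.09970471],
       [-0.50697818,  0.56092978, -0.65446995,  0.78071857],
       [ 0.00769469, -0.75630663, -0.65417205,  0.9600956 ],
       [ 0.        ,  0.        ,  0.        ,  1.        ]])}
top {'fovy': 56.299520046882854, 'cx': 255.55151761355248, 'cy': 191.50092747282545, 'T': array([[ 0.02435973, -0.99665919,  0.07795552,  0.51211691],
       [-0.99956389, -0.02558419, -0.01474699, -0.03130839],
       [ 0.01669215, -0.07756229, -0.99684776,  1.1478197 ],
       [ 0.        ,  0.        ,  0.        ,  1.        ]])}
{'time_s': 0.1, 'q': array([-7.91986331e+01,  2.18360341e+01,  7.43801209e+01, -3.31247893e-04,
        8.38603359e+01, -1.23376073e+01]), 'qvel': array([-0.02479301, -0.16266429, -0.06517983, -0.03941273, -0.01109259,
       -0.01535702]), 'joint_efforts': array([ 4.78976697e-03, -4.49219084e+01, -2.31654060e+01, -1.11571542e-04,
        3.69929447e-03,  9.98342742e-07]), 'position': array([ 0.21605576, -0.50547997,  0.22928551]), 'tool_rot': array([[ 9.19554197e-01,  3.92963119e-01, -2.55835352e-04],
       [ 3.92963103e-01, -9.19553306e-01,  1.31028940e-03],
       [ 2.79641167e-04, -1.30541597e-03, -9.99999109e-01]]), 'ft_force': array([ 1.38068184,  0.11070955, -0.23380661]), 'wrist_torque': array([ 0.01947701,  0.04241456, -0.02326384]), 'gripper_force': 0.0, 'grip_width': 0.08523785555385978}
['MotionError', 'camera_model', 'close_job', 'get_image', 'observe', 'tcp_to_tips']
```

View pics/side0.png

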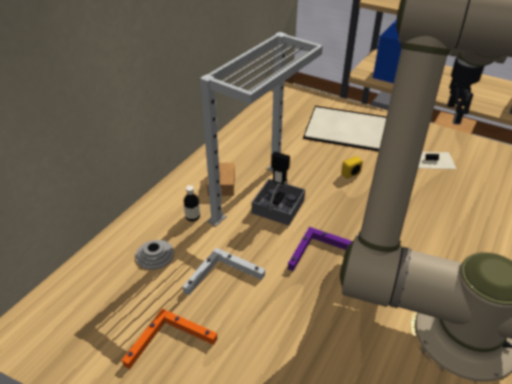

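View pics/top0.png

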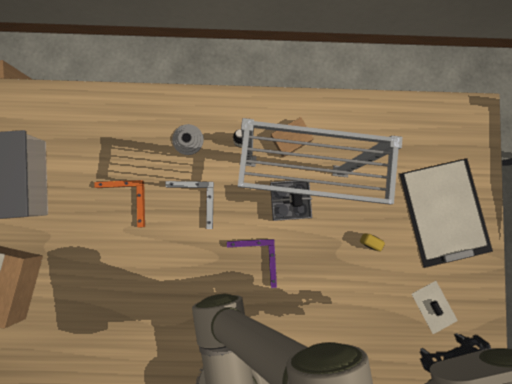

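```bash
cat > h.py <<'E'
import numpy as np,cv2
from rig import env
M={n:env.camera_model(n) for n in("side","top")}
def ray(n,u,v):
    m=M[n];f=192/np.tan(np.radians(m["fovy"]/2));T=m["T"]
    return T[:3,3],T[:3,:3]@np.array([(u-m["cx"])/f,(v-m["cy"])/f,1])
def atz(n,u,v,z):
    o,d=ray(n,u,v);return o+d*(z-o[2])/d[2]
def px(n,P):
    m=M[n];f=192/np.tan(np.radians(m["fovy"]/2));T=m["T"]
    c=(np.asarray(P)-T[:3,3])@T[:3,:3];return c[...,:2]/c[...,2:]*f+[m["cx"],m["cy"]]
def cloud(n,d):
    m=M[n];v,u=np.mgrid[:384,:512];f=192/np.tan(np.radians(m["fovy"]/2))
    c=np.stack([(u-m["cx"])/f*d,(v-m["cy"])/f*d,d],-1)
    return c@m["T"][:3,:3].T+m["T"][:3,3]
def crop(n,img,x,y,w,h,k,out):
    c=img[y:y+h,x:x+w];cv2.imwrite(out,cv2.resize(c,None,fx=k,fy=k,interpolation=cv2.INTER_CUBIC))
E
python3 - <<'E'
from h import *
t=cv2.imread("pics/top0.png");s=cv2.imread("pics/side0.png")
a=cv2.resize(t[110:245,155:330],None,fx=4,fy=4,interpolation=cv2.INTER_CUBIC)
cv2.imwrite("pics/topc.png",a)
b=cv2.resize(s[140:300,175:315],None,fx=3.75,fy=3.75,interpolation=cv2.INTER_CUBIC);cv2.imwrite("pics/sidec.png",b)
P=cloud("top",np.load("top0.npy"))
for u,v in[(297,199),(275,187),(306,187),(276,218),(310,218),(210,185),(172,184),(209,224),(246,124),(396,142),(240,184),(392,200)]: print(u,v,P[v,u].round(3))
E
```

```text
297 199 [ 0.57  -0.157  0.188]
275 187 [ 0.577 -0.08   0.443]
306 187 [ 0.62  -0.21   0.001]
276 218 [ 0.519 -0.115  0.008]
310 218 [ 0.521 -0.224  0.003]
210 185 [0.616 0.095 0.027]
172 184 [0.616 0.213 0.03 ]
209 224 [0.495 0.095 0.024]
246 124 [ 0.701 -0.019  0.445]
396 142 [ 0.674 -0.32   0.444]
240 184 [ 0.581 -0.011  0.445]
392 200 [ 0.557 -0.312  0.444]
```

View pics/topc.png

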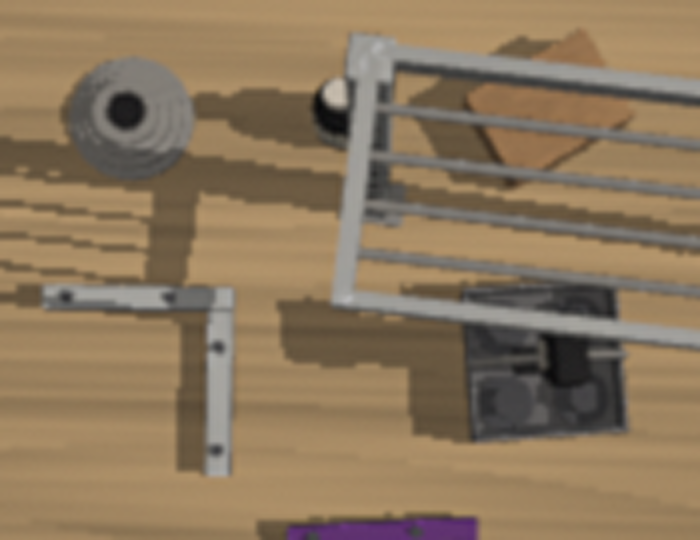

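View pics/sidec.png

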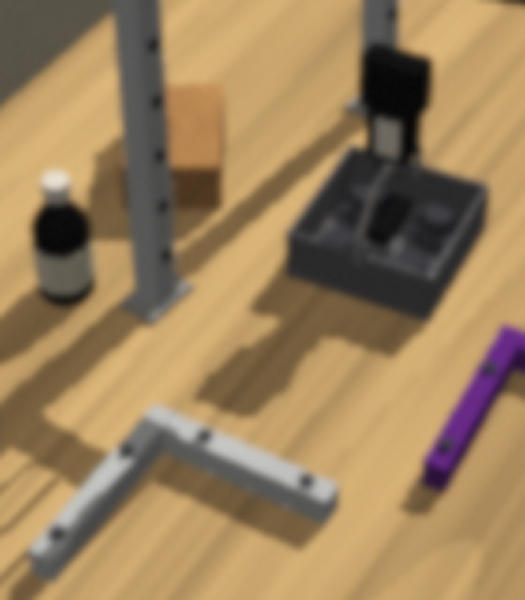

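```bash
python3 - <<'E'
from h import *
def c(u,v,z,k=4,o=(155,110),n="top"): return atz(n,u/k+o[0]-.375,v/k+o[1]-.375,z)
T=[c(471,440,.045),c(627,432,.045),c(462,292,.045),c(617,285,.045)]
for p in T: print("tray",p.round(4))
m=sum(T)/4; print(m, [np.degrees(np.arctan2(*(a-b)[1::-1])) for a,b in((T[2],T[0]),(T[3],T[1]))],[np.degrees(np.arctan2(-(a-b)[0],(a-b)[1])) for a,b in((T[0],T[1]),(T[2],T[3]))], [np.linalg.norm(a-b) for a,b in((T[2],T[0]),(T[3],T[1]),(T[0],T[1]),(T[2],T[3]))])
for uv in[(568,385),(548,335),(588,338),(551,385),(590,386)]: print("handle",c(*uv,.1875).round(4))
# corner bars top z=.025: outer corner; inner edges
for nm,uv in dict(barx_inL=(43,309),barx_inR=(206,309),bary_in_top=(206,309),bary_in_bot=(205,474),outer=(233,288),outL=(43,287),outB=(231,474)).items(): print(nm,c(*uv,.025).round(4))
for nm,uv in dict(outer=(152,408),outB=(337,492),inB=(322,512),inC=(162,437),endL=(30,555)).items(): print("side",nm,c(*uv,.025,3.75,(175,140),"side").round(4))
for nm,uv in dict(L=(288,240),N=(428,302),R=(487,187),F=(357,150)).items(): print("side tray",nm,c(*uv,.045,3.75,(175,140),"side").round(4))
s=env.observe();print(s["position"],s["tool_rot"].round(3))
E
```

```text
tray [ 0.5132 -0.1013  0.045 ]
tray [ 0.5222 -0.2211  0.045 ]
tray [ 0.627 -0.092  0.045]
tray [ 0.6356 -0.212   0.045 ]
[ 0.57452026 -0.15660529  0.045     ] [np.float64(4.681965122223793), np.float64(4.617954239962392)] [np.float64(4.318987984895641), np.float64(4.090186521654313)] [np.float64(0.1142094366487779), np.float64(0.11372832459962488), np.float64(0.12016168996191173), np.float64(0.12029275222694166)]
handle [ 0.5514 -0.1566  0.1875]
handle [ 0.5847 -0.1426  0.1875]
handle [ 0.5833 -0.1696  0.1875]
handle [ 0.5511 -0.1452  0.1875]
handle [ 0.5511 -0.1714  0.1875]
barx_inL [0.6072 0.2345 0.025 ]
barx_inR [0.6105 0.1074 0.025 ]
bary_in_top [0.6105 0.1074 0.025 ]
bary_in_bot [0.4819 0.1036 0.025 ]
outer [0.6276 0.0868 0.025 ]
outL [0.6245 0.2353 0.025 ]
outB [0.4823 0.0835 0.025 ]
side outer [0.6252 0.0937 0.025 ]
side outB [0.4771 0.093  0.025 ]
side inB [0.4772 0.1128 0.025 ]
side inC [0.6042 0.1124 0.025 ]
side endL [0.6205 0.2393 0.025 ]
side tray L [ 0.6225 -0.0852  0.045 ]
side tray N [ 0.5009 -0.08    0.045 ]
side tray R [ 0.5213 -0.2177  0.045 ]
side tray F [ 0.6305 -0.2051  0.045 ]
[ 0.21605576 -0.50547997  0.22928551] [[ 0.92   0.393 -0.   ]
 [ 0.393 -0.92   0.001]
 [ 0.    -0.001 -1.   ]]
```

Request:
servo_tool(steps=[{"tx":0,"ty":0,"tz":2,"yaw":8,"claw":8.5}], newtons=40)

```text
time_s: 0.2
position: [0.2158, -0.5047, 0.2475]
tool_rot: [[0.855, 0.518, -0.001], [0.518, -0.855, 0.006], [0.002, -0.006, -1.0]]
ft_force: [-0.2, 0.2, 0.8]
grip_width: 0.0852
gripper_force: 0.0
```

Request:
servo_tool(steps=[{"tx":1.9,"ty":-4.5,"yaw":-8},{"tx":1.9,"ty":-4.5,"yaw":-8},{"tx":1.9,"ty":-4.5},{"tx":1.9,"ty":-4.5},{"tx":1.9,"ty":-4.5},{"tx":1.9,"ty":-4.5},{"tx":1.9,"ty":-4.5},{"tx":1.9,"ty":-4.5}])

```text
invalid input at $.steps[0]: expected keys tx, ty, tz, yaw, claw
```

```bash
python3 - <<'E'
from h import *
s=env.observe();print(s["q"].round(2),s["position"],s["tool_rot"].round(3))
E
```

```text
[-79.21  21.17  72.37  -0.    86.81 -20.43] [ 0.2158266  -0.50468411  0.24750377] [[ 0.855  0.518 -0.001]
 [ 0.518 -0.855  0.006]
 [ 0.002 -0.006 -1.   ]]
```

Request:
servo_tool(steps=[{"tx":1.9,"ty":-4.5,"tz":0,"yaw":-8,"claw":8.5},{"tx":1.9,"ty":-4.5,"tz":0,"yaw":-8,"claw":8.5},{"tx":1.9,"ty":-4.5,"tz":0,"yaw":0,"claw":8.5},{"tx":1.9,"ty":-4.5,"tz":0,"yaw":0,"claw":8.5},{"tx":1.9,"ty":-4.5,"tz":0,"yaw":0,"claw":8.5},{"tx":1.9,"ty":-4.5,"tz":0,"yaw":0,"claw":8.5},{"tx":1.9,"ty":-4.5,"tz":0,"yaw":0,"claw":8.5}])

```text
time_s: 0.9
position: [0.3206, -0.7539, 0.2155]
tool_rot: [[0.965, 0.261, 0.013], [0.261, -0.965, -0.025], [0.006, 0.027, -1.0]]
ft_force: [-0.1, 0.0, -0.9]
grip_width: 0.0853
gripper_force: 0.0
```

```bash
python3 - <<'E'
from h import *
s=env.observe();print(s["q"].round(2),s["position"],s["tool_rot"].round(3))
E
```

```text
[-75.32  54.95  13.07   0.37 110.44  -0.32] [ 0.32061851 -0.75389447  0.21546369] [[ 0.965  0.261  0.013]
 [ 0.261 -0.965 -0.025]
 [ 0.006  0.027 -1.   ]]
```

Request:
servo_tool(steps=[{"tx":1.9,"ty":-4.5,"tz":0,"yaw":0,"claw":8.5},{"tx":1.9,"ty":-4.5,"tz":0,"yaw":0,"claw":8.5},{"tx":1.9,"ty":-4.5,"tz":0,"yaw":0,"claw":8.5}])

```text
time_s: 1.2
position: [0.3352, -0.7897, 0.1787]
tool_rot: [[0.965, 0.259, 0.045], [0.262, -0.959, -0.106], [0.016, 0.115, -0.993]]
ft_force: [0.4, -0.1, 0.4]
grip_width: 0.0851
gripper_force: 0.0
```

```bash
python3 - <<'E'
from h import *
s=env.observe();print(s["q"].round(2),s["position"],s["tool_rot"].round(3))
E
```

```text
[-7.5160e+01  5.7790e+01  1.2770e+01  9.8000e-01  1.0286e+02 -2.0000e-02] [ 0.33523279 -0.78966088  0.17873949] [[ 0.965  0.259  0.045]
 [ 0.262 -0.959 -0.106]
 [ 0.016  0.115 -0.993]]
```

Request:
servo_tool(steps=[{"tx":1.2,"ty":-3,"tz":3,"yaw":0,"claw":8.5},{"tx":1.2,"ty":-3,"tz":3,"yaw":0,"claw":8.5},{"tx":1.2,"ty":-3,"tz":3,"yaw":0,"claw":8.5},{"tx":1.2,"ty":-3,"tz":3,"yaw":0,"claw":8.5}])

```text
time_s: 1.6
position: [0.3322, -0.7889, 0.2484]
tool_rot: [[0.964, 0.252, 0.083], [0.264, -0.944, -0.196], [0.028, 0.211, -0.977]]
ft_force: [-0.9, -0.2, -0.9]
grip_width: 0.0854
gripper_force: 0.0
```

```bash
python3 - <<'E'
from h import *
s=env.observe();print(s["q"].round(2),s["position"],s["tool_rot"].round(3))
E
```

```text
[-75.6   53.18  12.68   1.83 101.97  -0.17] [ 0.33218078 -0.78892667  0.24840561] [[ 0.964  0.252  0.083]
 [ 0.264 -0.944 -0.196]
 [ 0.028  0.211 -0.977]]
```

Request:
servo_tool(steps=[{"tx":1.2,"ty":-4,"tz":2.5,"yaw":0,"claw":8.5},{"tx":1.2,"ty":-4,"tz":2.5,"yaw":0,"claw":8.5},{"tx":1.2,"ty":-4,"tz":2.5,"yaw":0,"claw":8.5},{"tx":1.2,"ty":-4,"tz":2.5,"yaw":0,"claw":8.5},{"tx":1.2,"ty":-4,"tz":2.5,"yaw":0,"claw":8.5},{"tx":1.2,"ty":-4,"tz":2.5,"yaw":0,"claw":8.5}])

```text
time_s: 2.2
position: [0.3213, -0.8232, 0.2858]
tool_rot: [[0.962, 0.234, 0.14], [0.269, -0.901, -0.339], [0.047, 0.364, -0.93]]
ft_force: [-0.0, 0.4, -0.2]
grip_width: 0.0847
gripper_force: 0.0
```

```bash
python3 - <<'E'
from h import *
s=env.observe();print(s["q"].round(4),s["position"],s["tool_rot"].round(3))
E
```

```text
[-77.3896  51.3144  12.73     3.6233  94.6947  -1.5197] [ 0.32127428 -0.82315792  0.28582932] [[ 0.962  0.234  0.14 ]
 [ 0.269 -0.901 -0.339]
 [ 0.047  0.364 -0.93 ]]
```

Request:
servo_tool(steps=[{"tx":-1,"ty":4,"tz":1,"yaw":-8.3,"claw":8.5},{"tx":-1,"ty":4,"tz":1,"yaw":-8.3,"claw":8.5},{"tx":-1,"ty":4,"tz":1,"yaw":-8.3,"claw":8.5},{"tx":-1,"ty":4,"tz":1,"yaw":-8.3,"claw":8.5},{"tx":0,"ty":0,"tz":0,"yaw":-8.3,"claw":8.5},{"tx":0,"ty":0,"tz":0,"yaw":-8.3,"claw":8.5},{"tx":0,"ty":0,"tz":0,"yaw":-8.3,"claw":8.5},{"tx":0,"ty":0,"tz":0,"yaw":-8.3,"claw":8.5},{"tx":0,"ty":0,"tz":0,"yaw":-8.3,"claw":8.5},{"tx":0,"ty":0,"tz":0,"yaw":-8.3,"claw":8.5},{"tx":0,"ty":0,"tz":0,"yaw":-8.3,"claw":8.5},{"tx":0,"ty":0,"tz":0,"yaw":-8.3,"claw":8.5},{"tx":0,"ty":0,"tz":0,"yaw":-8.3,"claw":8.5},{"tx":0,"ty":0,"tz":0,"yaw":-8.3,"claw":8.5}])

```text
time_s: 3.6
position: [0.2817, -0.6641, 0.3242]
tool_rot: [[-0.18, -0.914, -0.364], [-0.982, 0.185, 0.021], [0.048, 0.362, -0.931]]
ft_force: [16.7, -40.3, 34.5]
grip_width: 0.0852
gripper_force: 0.0
```

```bash
cat > st.py <<'E'
from h import *
s=env.observe();R=s["tool_rot"]
print(s["time_s"],s["q"].round(2),s["position"].round(4));print(R.round(3))
print("lean",np.degrees(np.arccos(-R[2,2])).round(1),"tilt x,y",np.degrees(np.arcsin(R[2,:2])).round(1),"az x",np.degrees(np.arctan2(R[1,0],R[0,0])).round(1),"az pos",np.degrees(np.arctan2(s["position"][1],s["position"][0])).round(1),"F",s["ft_force"].round(1),s["grip_width"],s["gripper_force"])
E
python3 st.py
```

```text
3.6 [-69.48  48.47  12.67 -24.16 125.37 108.42] [ 0.2817 -0.6641  0.3242]
[[-0.18  -0.914 -0.364]
 [-0.982  0.185  0.021]
 [ 0.048  0.362 -0.931]]
lean 21.4 tilt x,y [ 2.7 21.2] az x -100.4 az pos -67.0 F [ 16.7 -40.3  34.5] 0.08518455121500304 0.0
```

Request:
servo_tool(steps=[{"tx":0,"ty":0,"tz":0,"yaw":0,"claw":8.5},{"tx":1.2,"ty":-3,"tz":1.5,"yaw":0,"claw":8.5},{"tx":1.2,"ty":-3,"tz":1.5,"yaw":0,"claw":8.5},{"tx":1.2,"ty":-3,"tz":1.5,"yaw":0,"claw":8.5},{"tx":1.2,"ty":-3,"tz":1.5,"yaw":0,"claw":8.5}])

```text
time_s: 4.1
position: [0.2763, -0.6883, 0.3224]
tool_rot: [[-0.152, -0.926, -0.346], [-0.982, 0.18, -0.05], [0.108, 0.332, -0.937]]
ft_force: [-0.2, -0.7, -0.3]
grip_width: 0.085
gripper_force: 0.0
```

```bash
python3 st.py
```

```text
4.1 [-70.36  48.48  12.7  -23.49 120.84 107.7 ] [ 0.2763 -0.6883  0.3224]
[[-0.152 -0.926 -0.346]
 [-0.982  0.18  -0.05 ]
 [ 0.108  0.332 -0.937]]
lean 20.4 tilt x,y [ 6.2 19.4] az x -98.8 az pos -68.1 F [-0.2 -0.7 -0.3] 0.08504607607120639 0.0
```

Request:
servo_tool(steps=[{"tx":1.5,"ty":-4.3,"tz":1.5,"yaw":0,"claw":8.5},{"tx":1.5,"ty":-4.3,"tz":1.5,"yaw":0,"claw":8.5},{"tx":1.5,"ty":-4.3,"tz":1.5,"yaw":0,"claw":8.5},{"tx":1.5,"ty":-4.3,"tz":1.5,"yaw":0,"claw":8.5},{"tx":1.5,"ty":-4.3,"tz":1.5,"yaw":0,"claw":8.5},{"tx":1.5,"ty":-4.3,"tz":1.5,"yaw":0,"claw":8.5},{"tx":1.5,"ty":-4.3,"tz":1.5,"yaw":0,"claw":8.5},{"tx":1.5,"ty":-4.3,"tz":1.5,"yaw":0,"claw":8.5},{"tx":1.5,"ty":-4.3,"tz":1.5,"yaw":0,"claw":8.5},{"tx":1.5,"ty":-4.3,"tz":1.5,"yaw":0,"claw":8.5}])

```text
time_s: 5.1
position: [0.2638, -0.7931, 0.2801]
tool_rot: [[-0.082, -0.958, -0.274], [-0.944, 0.163, -0.287], [0.319, 0.235, -0.918]]
ft_force: [0.3, -0.6, 0.5]
grip_width: 0.0849
gripper_force: 0.0
```

```bash
python3 st.py
```

```text
5.1 [-73.56  51.97  12.72 -20.6  102.36 107.01] [ 0.2638 -0.7931  0.2801]
[[-0.082 -0.958 -0.274]
 [-0.944  0.163 -0.287]
 [ 0.319  0.235 -0.918]]
lean 23.4 tilt x,y [18.6 13.6] az x -95.0 az pos -71.6 F [ 0.3 -0.6  0.5] 0.08488544289488652 0.0
```

Request:
servo_tool(steps=[{"tx":0,"ty":1,"tz":1,"yaw":-8,"claw":8.5},{"tx":0,"ty":0,"tz":1,"yaw":-8,"claw":8.5},{"tx":0,"ty":0,"tz":1,"yaw":-8,"claw":8.5},{"tx":1.5,"ty":-4.3,"tz":2,"yaw":0,"claw":8.5},{"tx":1.5,"ty":-4.3,"tz":2,"yaw":0,"claw":8.5},{"tx":1.5,"ty":-4.3,"tz":2,"yaw":0,"claw":8.5},{"tx":1.5,"ty":-4.3,"tz":2,"yaw":0,"claw":8.5},{"tx":1.5,"ty":-4.3,"tz":2,"yaw":0,"claw":8.5},{"tx":1.5,"ty":-4.3,"tz":2,"yaw":0,"claw":8.5},{"tx":1.5,"ty":-4.3,"tz":2,"yaw":0,"claw":8.5},{"tx":1.5,"ty":-4.3,"tz":2,"yaw":0,"claw":8.5}])

```text
time_s: 6.2
position: [0.2414, -0.8203, 0.2976]
tool_rot: [[-0.401, -0.866, -0.3], [-0.783, 0.493, -0.378], [0.475, 0.083, -0.876]]
ft_force: [0.7, 0.2, -0.0]
grip_width: 0.085
gripper_force: 0.0
```

```bash
python3 st.py
```

```text
6.2 [-74.73  51.48  12.73 -23.05  97.1  127.03] [ 0.2414 -0.8203  0.2976]
[[-0.401 -0.866 -0.3  ]
 [-0.783  0.493 -0.378]
 [ 0.475  0.083 -0.876]]
lean 28.8 tilt x,y [28.4  4.8] az x -117.1 az pos -73.6 F [ 0.7  0.2 -0. ] 0.0850119743071247 0.0
```

Request:
servo_tool(steps=[{"tx":1.5,"ty":-4.3,"tz":2,"yaw":0,"claw":8.5},{"tx":1.5,"ty":-4.3,"tz":2,"yaw":0,"claw":8.5},{"tx":1.5,"ty":-4.3,"tz":2,"yaw":0,"claw":8.5},{"tx":1.5,"ty":-4.3,"tz":2,"yaw":0,"claw":8.5}])

```text
time_s: 6.6
position: [0.2412, -0.8531, 0.3023]
tool_rot: [[-0.378, -0.888, -0.263], [-0.748, 0.46, -0.478], [0.546, 0.017, -0.838]]
ft_force: [-0.2, -0.3, 0.4]
grip_width: 0.0848
gripper_force: 0.0
```

```bash
python3 st.py
```

```text
6.6 [-75.54  51.85  12.74 -21.99  90.05 126.56] [ 0.2412 -0.8531  0.3023]
[[-0.378 -0.888 -0.263]
 [-0.748  0.46  -0.478]
 [ 0.546  0.017 -0.838]]
lean 33.1 tilt x,y [33.1  0.9] az x -116.8 az pos -74.2 F [-0.2 -0.3  0.4] 0.08484966594375555 0.0
```

Request:
servo_tool(steps=[{"tx":1.1,"ty":3.5,"tz":0,"yaw":8.1,"claw":8.5},{"tx":1.1,"ty":3.5,"tz":0,"yaw":8.1,"claw":8.5},{"tx":1.1,"ty":3.5,"tz":0,"yaw":8.1,"claw":8.5},{"tx":1.1,"ty":3.5,"tz":0,"yaw":8.1,"claw":8.5},{"tx":1.1,"ty":3.5,"tz":0,"yaw":8.1,"claw":8.5},{"tx":1.1,"ty":3.5,"tz":0,"yaw":8.1,"claw":8.5},{"tx":1.1,"ty":3.5,"tz":0,"yaw":8.1,"claw":8.5},{"tx":1.1,"ty":3.5,"tz":0,"yaw":8.1,"claw":8.5},{"tx":1.1,"ty":3.5,"tz":0,"yaw":8.1,"claw":8.5},{"tx":1.1,"ty":3.5,"tz":0,"yaw":8.1,"claw":8.5},{"tx":0,"ty":0,"tz":0,"yaw":8.1,"claw":8.5},{"tx":0,"ty":0,"tz":0,"yaw":8.1,"claw":8.5},{"tx":0,"ty":0,"tz":0,"yaw":8.1,"claw":8.5},{"tx":0,"ty":0,"tz":0,"yaw":8.1,"claw":8.5},{"tx":0,"ty":0,"tz":0,"yaw":8.1,"claw":8.5}])

```text
time_s: 8.1
position: [0.3488, -0.5115, 0.3032]
tool_rot: [[0.837, 0.047, 0.545], [0.05, -0.999, 0.008], [0.545, 0.021, -0.838]]
ft_force: [0.8, -0.1, 0.1]
grip_width: 0.0849
gripper_force: 0.0
```

```bash
python3 st.py
```

```text
8.1 [-80.24  21.06  70.26  32.78  84.03   4.6 ] [ 0.3488 -0.5115  0.3032]
[[ 0.837  0.047  0.545]
 [ 0.05  -0.999  0.008]
 [ 0.545  0.021 -0.838]]
lean 33.0 tilt x,y [33.   1.2] az x 3.4 az pos -55.7 F [ 0.8 -0.1  0.1] 0.0848697823572574 0.0
```

Request:
servo_tool(steps=[{"tx":1.4,"ty":3.5,"tz":-0.2,"yaw":0.1,"claw":8.5},{"tx":1.4,"ty":3.5,"tz":-0.2,"yaw":0.1,"claw":8.5},{"tx":1.4,"ty":3.5,"tz":-0.2,"yaw":0.1,"claw":8.5},{"tx":1.4,"ty":3.5,"tz":-0.2,"yaw":0.1,"claw":8.5},{"tx":1.4,"ty":3.5,"tz":-0.2,"yaw":0.1,"claw":8.5},{"tx":1.4,"ty":3.5,"tz":-0.2,"yaw":0.1,"claw":8.5},{"tx":1.4,"ty":3.5,"tz":-0.2,"yaw":0.1,"claw":8.5},{"tx":1.4,"ty":3.5,"tz":-0.2,"yaw":0.1,"claw":8.5},{"tx":1.4,"ty":3.5,"tz":-0.2,"yaw":0.1,"claw":8.5},{"tx":1.4,"ty":3.7,"tz":-0.2,"yaw":0.1,"claw":8.5},{"tx":0,"ty":0,"tz":0,"yaw":0,"claw":8.5}])

```text
time_s: 9.2
position: [0.4898, -0.1553, 0.2831]
tool_rot: [[0.836, 0.064, 0.545], [0.064, -0.998, 0.018], [0.545, 0.02, -0.838]]
ft_force: [0.1, -0.8, -0.6]
grip_width: 0.0848
gripper_force: 0.0
```

```bash
python3 st.py; python3 - <<'E'
from h import *
p,d=env.get_image("side");cv2.imwrite("pics/side1.png",cv2.resize(p[100:260,200:400,::-1],None,fx=4,fy=3.75,interpolation=cv2.INTER_CUBIC))
P=cloud("side",d)
# handle points: dark, z .145-.2
m=(P[...,2]>.15)&(P[...,2]<.186)&(abs(P[...,0]-.575)<.05)&(abs(P[...,1]+.156)<.05)
Q=P[m];print(len(Q),Q.min(0),Q.max(0),np.median(Q,0))
t=(P[...,2]>.1865)&(P[...,2]<.192)&(abs(P[...,0]-.575)<.05)&(abs(P[...,1]+.156)<.05)
Q=P[t];print(len(Q),Q.min(0),Q.max(0),Q.mean(0))
E
```

```text
9.2 [-42.5    4.18  96.38  26.91  57.56  33.29] [ 0.4898 -0.1553  0.2831]
[[ 0.836  0.064  0.545]
 [ 0.064 -0.998  0.018]
 [ 0.545  0.02  -0.838]]
lean 33.1 tilt x,y [33.   1.1] az x 4.4 az pos -17.6 F [ 0.1 -0.8 -0.6] 0.08483486267996954 0.0
214 [ 0.5471056  -0.17120037  0.15001045] [ 0.59876243 -0.13902239  0.18589693] [ 0.56776074 -0.14736524  0.16846359]
93 [ 0.54778602 -0.17091661  0.18659978] [ 0.59671143 -0.14213334  0.19198153] [ 0.57263179 -0.15603316  0.18914117]
```

View pics/side1.png

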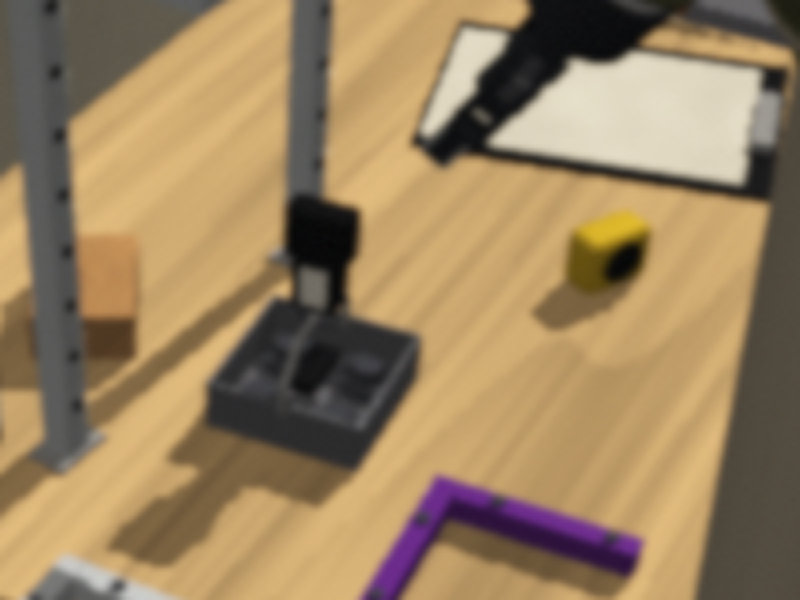

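Request:
servo_tool(steps=[{"tx":1.0,"ty":0,"tz":-1.5,"yaw":0,"claw":8.5},{"tx":1.0,"ty":0,"tz":-1.5,"yaw":0,"claw":8.5},{"tx":1.0,"ty":0,"tz":-1.5,"yaw":0,"claw":8.5},{"tx":1.0,"ty":0,"tz":-1.5,"yaw":0,"claw":8.5},{"tx":1.0,"ty":0,"tz":-1.5,"yaw":0,"claw":8.5},{"tx":1.1,"ty":0,"tz":-1.4,"yaw":0,"claw":8.5},{"tx":1.1,"ty":0,"tz":-1.4,"yaw":0,"claw":8.5},{"tx":1.1,"ty":-0.1,"tz":-1.4,"yaw":0,"claw":8.5},{"tx":0,"ty":0,"tz":0,"yaw":0,"claw":8.5}])

```text
time_s: 10.15
position: [0.5722, -0.1614, 0.1642]
tool_rot: [[0.838, 0.058, 0.543], [0.058, -0.998, 0.016], [0.543, 0.018, -0.84]]
ft_force: [-0.3, 0.7, -0.2]
grip_width: 0.085
gripper_force: 0.0
```

```bash
python3 st.py; python3 - <<'E'
from h import *
p,d=env.get_image("side");cv2.imwrite("pics/side2.png",cv2.resize(p[110:240,220:390,::-1],None,fx=4.6,fy=4.6,interpolation=cv2.INTER_CUBIC))
E
```

```text
10.15 [-35.71  19.97  97.5   31.14  39.66  30.42] [ 0.5722 -0.1614  0.1642]
[[ 0.838  0.058  0.543]
 [ 0.058 -0.998  0.016]
 [ 0.543  0.018 -0.84 ]]
lean 32.9 tilt x,y [32.9  1. ] az x 4.0 az pos -15.8 F [-0.3  0.7 -0.2] 0.08503032484810832 0.0
```

View pics/side2.png

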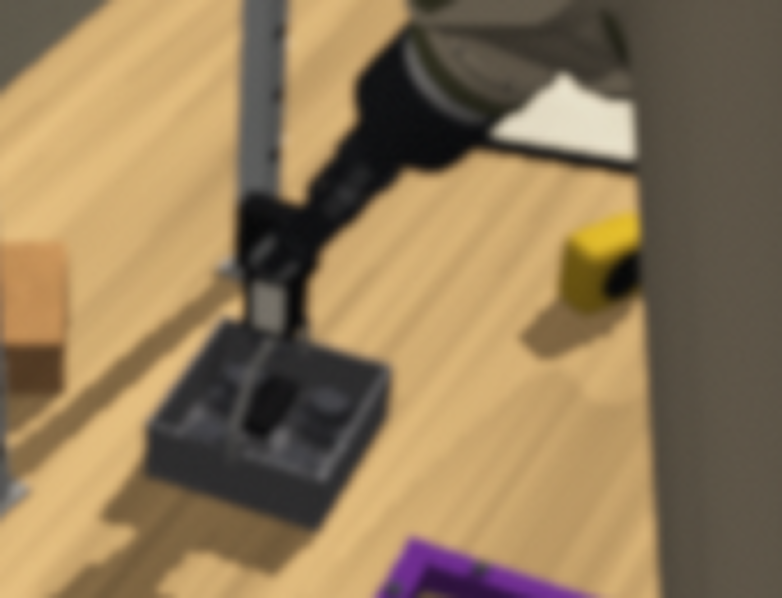

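Request:
servo_tool(steps=[{"tx":0.1,"ty":0.5,"tz":0,"yaw":0.4,"claw":6},{"tx":0,"ty":0,"tz":0,"yaw":0,"claw":4},{"tx":0,"ty":0,"tz":0,"yaw":0,"claw":3},{"tx":0,"ty":0,"tz":0,"yaw":0,"claw":2.5},{"tx":0,"ty":0,"tz":0,"yaw":0,"claw":2},{"tx":0,"ty":0,"tz":0,"yaw":0,"claw":1.5},{"tx":0,"ty":0,"tz":0,"yaw":0,"claw":1.5}], newtons=60)

```text
time_s: 10.9
position: [0.5733, -0.1554, 0.1666]
tool_rot: [[0.836, 0.066, 0.545], [0.066, -0.998, 0.019], [0.545, 0.02, -0.838]]
ft_force: [-2.3, -1.8, 6.1]
grip_width: 0.0225
gripper_force: 60.5
```

```bash
python3 st.py
```

```text
10.9 [-35.13  19.69  97.55  31.11  39.63  30.58] [ 0.5733 -0.1554  0.1666]
[[ 0.836  0.066  0.545]
 [ 0.066 -0.998  0.019]
 [ 0.545  0.02  -0.838]]
lean 33.1 tilt x,y [33.   1.1] az x 4.5 az pos -15.2 F [-2.3 -1.8  6.1] 0.02253213994655407 60.54859220981598
```

Request:
servo_tool(steps=[{"tx":0,"ty":0,"tz":0.6,"yaw":0,"claw":1.5},{"tx":0,"ty":0,"tz":0.6,"yaw":0,"claw":1.5},{"tx":0,"ty":0,"tz":0.6,"yaw":0,"claw":1.5},{"tx":0,"ty":0,"tz":0.6,"yaw":0,"claw":1.5},{"tx":0,"ty":0,"tz":0.6,"yaw":0,"claw":1.5},{"tx":0,"ty":0,"tz":0.6,"yaw":0,"claw":1.5},{"tx":0,"ty":0,"tz":0.6,"yaw":0,"claw":1.5},{"tx":0,"ty":0,"tz":0.6,"yaw":0,"claw":1.5},{"tx":0,"ty":0,"tz":0,"yaw":0,"claw":1.5}])

```text
time_s: 11.8
position: [0.5734, -0.1553, 0.2149]
tool_rot: [[0.836, 0.066, 0.545], [0.066, -0.998, 0.019], [0.545, 0.02, -0.838]]
ft_force: [0.4, 0.8, -5.2]
grip_width: 0.0232
gripper_force: 59.2
```

```bash
python3 st.py;  python3 - <<'E'
from h import *
p,d=env.get_image("side");P=cloud("side",d)
# tray rim points
m=(abs(P[...,0]-.57)<.09)&(P[...,1]>-.25)&(P[...,1]<-.07)&(P[...,2]>.02)&(P[...,2]<.1)
Q=P[m];print(len(Q),np.percentile(Q[:,2],[50,80,90,95]))
E
```

```text
11.8 [-35.12  16.14  93.34  27.05  46.41  36.09] [ 0.5734 -0.1553  0.2149]
[[ 0.836  0.066  0.545]
 [ 0.066 -0.998  0.019]
 [ 0.545  0.02  -0.838]]
lean 33.1 tilt x,y [33.   1.1] az x 4.5 az pos -15.2 F [ 0.4  0.8 -5.2] 0.023199912791588815 59.21728849411011
1728 [0.05592176 0.06955511 0.07391423 0.0758765 ]
```

Request:
servo_tool(steps=[{"tx":0,"ty":0,"tz":0.4,"yaw":0,"claw":1.5},{"tx":0,"ty":0,"tz":0.4,"yaw":0,"claw":1.5},{"tx":0,"ty":0,"tz":0,"yaw":0,"claw":1.5},{"tx":0,"ty":0,"tz":0,"yaw":0,"claw":1.5},{"tx":0,"ty":0,"tz":0,"yaw":0,"claw":1.5},{"tx":0,"ty":0,"tz":0,"yaw":0,"claw":1.5},{"tx":0,"ty":0,"tz":0,"yaw":0,"claw":1.5},{"tx":0,"ty":0,"tz":0,"yaw":0,"claw":1.5},{"tx":0,"ty":0,"tz":0,"yaw":0,"claw":1.5},{"tx":0,"ty":0,"tz":0,"yaw":0,"claw":1.5}])

```text
time_s: 12.85
position: [0.5731, -0.1551, 0.2218]
tool_rot: [[0.836, 0.066, 0.544], [0.066, -0.998, 0.02], [0.544, 0.019, -0.839]]
ft_force: [-0.5, -1.1, -4.8]
grip_width: 0.0232
gripper_force: 59.2
```

```bash
python3 st.py;  python3 - <<'E'
from h import *
p,d=env.get_image("side");cv2.imwrite("pics/side3.png",cv2.resize(p[110:240,220:390,::-1],None,fx=4.6,fy=4.6,interpolation=cv2.INTER_CUBIC))
E
```

```text
12.85 [-35.12  15.68  92.65  26.53  47.52  36.86] [ 0.5731 -0.1551  0.2218]
[[ 0.836  0.066  0.544]
 [ 0.066 -0.998  0.02 ]
 [ 0.544  0.019 -0.839]]
lean 33.0 tilt x,y [33.   1.1] az x 4.5 az pos -15.1 F [-0.5 -1.1 -4.8] 0.023238688375088617 59.17658507823944
```

View pics/side3.png

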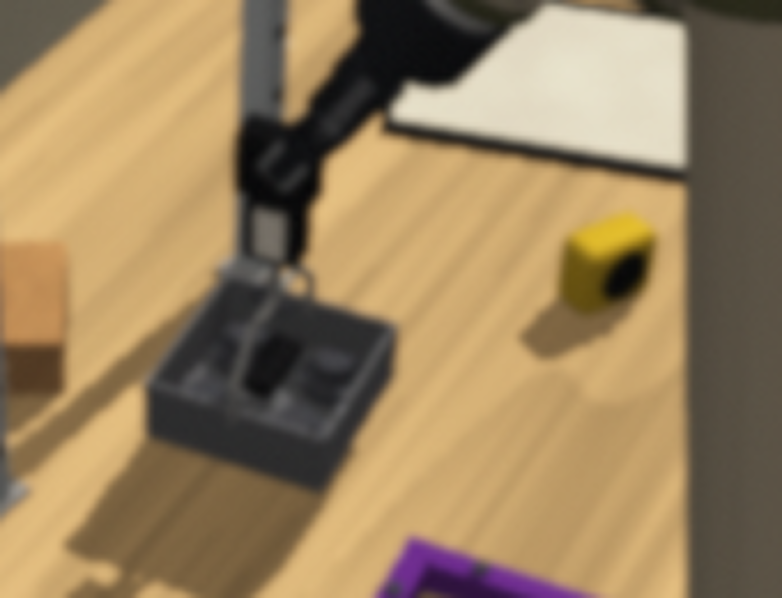

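Request:
servo_tool(steps=[{"tx":0,"ty":0,"tz":0,"yaw":0,"claw":1.5},{"tx":0,"ty":0,"tz":0,"yaw":0,"claw":1.5},{"tx":0,"ty":0,"tz":0,"yaw":0,"claw":1.5},{"tx":0,"ty":0,"tz":0,"yaw":0,"claw":1.5},{"tx":0,"ty":0,"tz":0,"yaw":0,"claw":1.5},{"tx":0,"ty":0,"tz":0,"yaw":0,"claw":1.5},{"tx":0,"ty":0,"tz":0,"yaw":0,"claw":1.5},{"tx":0,"ty":0,"tz":0,"yaw":0,"claw":1.5},{"tx":0,"ty":0,"tz":0,"yaw":0,"claw":1.5},{"tx":0,"ty":0,"tz":0,"yaw":0,"claw":1.5},{"tx":0,"ty":0,"tz":0,"yaw":0,"claw":1.5},{"tx":0,"ty":0,"tz":0,"yaw":0,"claw":1.5}])

```text
time_s: 14.1
position: [0.5731, -0.1551, 0.2218]
tool_rot: [[0.836, 0.066, 0.544], [0.066, -0.998, 0.02], [0.544, 0.019, -0.839]]
ft_force: [-0.3, 0.2, -4.2]
grip_width: 0.0234
gripper_force: 59.2
```

Request:
servo_tool(steps=[{"tx":-0.4,"ty":1,"tz":0.6,"yaw":0,"claw":1.5},{"tx":-0.4,"ty":1.5,"tz":0.6,"yaw":-0.3,"claw":1.5},{"tx":-0.4,"ty":2,"tz":0.6,"yaw":-0.3,"claw":1.5},{"tx":-0.4,"ty":2.6,"tz":0.6,"yaw":-0.3,"claw":1.5},{"tx":-0.4,"ty":2.6,"tz":0.6,"yaw":-0.3,"claw":1.5},{"tx":-0.4,"ty":2.6,"tz":0,"yaw":-0.3,"claw":1.5},{"tx":-0.4,"ty":2.6,"tz":0,"yaw":-0.3,"claw":1.5},{"tx":-0.4,"ty":2.6,"tz":0,"yaw":-0.3,"claw":1.5},{"tx":-0.5,"ty":2.6,"tz":0,"yaw":-0.3,"claw":1.5},{"tx":0,"ty":2.6,"tz":0,"yaw":-0.3,"claw":1.5},{"tx":0,"ty":2.6,"tz":0,"yaw":-0.2,"claw":1.5},{"tx":0,"ty":2.6,"tz":0,"yaw":0,"claw":1.5},{"tx":0,"ty":2.4,"tz":0,"yaw":0,"claw":1.5},{"tx":0,"ty":1.7,"tz":0,"yaw":0,"claw":1.5},{"tx":0,"ty":1.3,"tz":0,"yaw":0,"claw":1.5},{"tx":0,"ty":0,"tz":0,"yaw":0,"claw":1.5},{"tx":0,"ty":0,"tz":0,"yaw":0,"claw":1.5}])

```text
time_s: 15.8
position: [0.5356, 0.1781, 0.252]
tool_rot: [[0.839, 0.016, 0.544], [0.024, -1.0, -0.007], [0.544, 0.019, -0.839]]
ft_force: [0.7, -0.5, -5.2]
grip_width: 0.0229
gripper_force: 59.3
```

```bash
python3 st.py;  python3 - <<'E'
from h import *
p,d=env.get_image("top");cv2.imwrite("pics/top4.png",cv2.resize(p[130:270,120:290,::-1],None,fx=4,fy=4,interpolation=cv2.INTER_CUBIC))
P=cloud("top",d);np.save("top4.npy",d)
m=(abs(P[...,0]-.536)<.08)&(abs(P[...,1]-.178)<.08)&(P[...,2]>.085)&(P[...,2]<.12)
Q=P[m];print(len(Q),np.percentile(Q[:,2],[5,50,95]));A=np.c_[Q[:,:2],np.ones(len(Q))];print(np.linalg.lstsq(A,Q[:,2],rcond=None)[0])
E
```

```text
15.8 [  8.79  11.14  93.41  -7.56  43.09 101.57] [0.5356 0.1781 0.252 ]
[[ 0.839  0.016  0.544]
 [ 0.024 -1.    -0.007]
 [ 0.544  0.019 -0.839]]
lean 33.0 tilt x,y [32.9  1.1] az x 1.6 az pos 18.4 F [ 0.7 -0.5 -5.2] 0.022900763636275356 59.34263527393341
445 [0.08654216 0.10322522 0.11272739]
[ 0.02036936 -0.00637668  0.09082065]
```

View pics/top4.png

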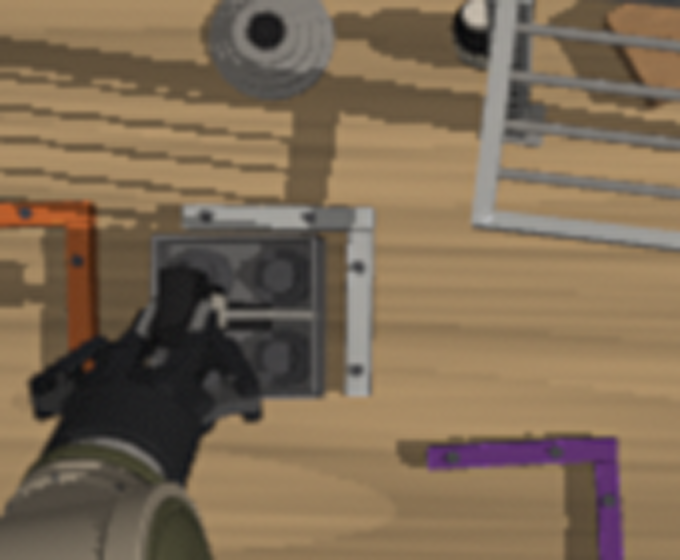

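```bash
python3 - <<'E'
from h import *
c=lambda u,v,z: atz("top",u/4+120-.375,v/4+130-.375,z).round(4)
for z in(.1,):
  for uv in[(323,240),(323,395),(153,238),(320,237)]: print("tray",c(*uv,z))
for uv in[(348,240),(346,394),(183,229),(345,230)]: print("bar",c(*uv,.025))
E
```

```text
tray [0.5954 0.1146 0.1   ]
tray [0.4828 0.1105 0.1   ]
tray [0.5937 0.2383 0.1   ]
tray [0.5976 0.1168 0.1   ]
bar [0.6019 0.1055 0.025 ]
bar [0.4819 0.1028 0.025 ]
bar [0.6072 0.2345 0.025 ]
bar [0.6097 0.1081 0.025 ]
```

Request:
servo_tool(steps=[{"tx":0,"ty":0,"tz":-0.7,"yaw":0,"claw":1.5},{"tx":0,"ty":0,"tz":-0.8,"yaw":0,"claw":1.5},{"tx":0,"ty":0,"tz":-0.8,"yaw":0,"claw":1.5},{"tx":0,"ty":0,"tz":-0.8,"yaw":0,"claw":1.5},{"tx":0,"ty":0,"tz":-0.8,"yaw":0,"claw":1.5},{"tx":0,"ty":0,"tz":-0.5,"yaw":0,"claw":1.5},{"tx":0,"ty":0,"tz":-0.4,"yaw":0,"claw":1.5},{"tx":0,"ty":0,"tz":-0.4,"yaw":0,"claw":1.5},{"tx":0,"ty":0,"tz":-0.4,"yaw":0,"claw":1.5},{"tx":0,"ty":0,"tz":-0.4,"yaw":0,"claw":1.5},{"tx":0,"ty":0,"tz":-0.5,"yaw":0,"claw":1.5},{"tx":0,"ty":0,"tz":-0.6,"yaw":0,"claw":1.5},{"tx":0,"ty":0,"tz":-0.6,"yaw":0,"claw":1.5},{"tx":0,"ty":0,"tz":-0.5,"yaw":0,"claw":1.5},{"tx":0,"ty":0,"tz":0,"yaw":0,"claw":1.5},{"tx":0,"ty":0,"tz":0,"yaw":0,"claw":1.5}])

```text
time_s: 17.45
position: [0.5363, 0.1779, 0.1701]
tool_rot: [[0.838, 0.016, 0.545], [0.023, -1.0, -0.007], [0.545, 0.019, -0.839]]
ft_force: [-0.8, -1.3, -1.6]
grip_width: 0.0231
gripper_force: 59.8
```

```bash
python3 st.py
```

```text
17.45 [  8.76  17.04 101.13 -10.54  29.6  105.22] [0.5363 0.1779 0.1701]
[[ 0.838  0.016  0.545]
 [ 0.023 -1.    -0.007]
 [ 0.545  0.019 -0.839]]
lean 33.0 tilt x,y [33.   1.1] az x 1.6 az pos 18.3 F [-0.8 -1.3 -1.6] 0.023082990180453785 59.831886291503906
```

Request:
servo_tool(steps=[{"tx":0.2,"ty":-0.1,"tz":0,"yaw":0,"claw":1.5},{"tx":0.2,"ty":-0.1,"tz":0,"yaw":0,"claw":1.5},{"tx":0.2,"ty":-0.1,"tz":0,"yaw":0,"claw":1.5},{"tx":0.2,"ty":-0.1,"tz":0,"yaw":0,"claw":1.5},{"tx":0.1,"ty":-0.1,"tz":0,"yaw":0,"claw":1.5},{"tx":0,"ty":-0.1,"tz":0,"yaw":0,"claw":1.5},{"tx":0,"ty":0,"tz":0,"yaw":0,"claw":1.5}])

```text
time_s: 18.15
position: [0.5454, 0.1719, 0.1701]
tool_rot: [[0.838, 0.015, 0.545], [0.023, -1.0, -0.007], [0.545, 0.019, -0.838]]
ft_force: [0.5, 1.2, -2.1]
grip_width: 0.0232
gripper_force: 59.7
```

Request:
servo_tool(steps=[{"tx":0.1,"ty":0,"tz":0,"yaw":0,"claw":1.5},{"tx":0,"ty":0,"tz":0,"yaw":0,"claw":1.5}])

```text
time_s: 18.35
position: [0.5461, 0.1719, 0.1698]
tool_rot: [[0.839, 0.015, 0.544], [0.023, -1.0, -0.007], [0.544, 0.019, -0.839]]
ft_force: [-0.9, 0.9, -1.4]
grip_width: 0.0233
gripper_force: 59.8
```

Request:
servo_tool(steps=[{"tx":0,"ty":-0.1,"tz":0,"yaw":0,"claw":1.5},{"tx":0,"ty":0,"tz":0,"yaw":0,"claw":1.5}])

```text
time_s: 18.55
position: [0.5461, 0.1709, 0.1698]
tool_rot: [[0.839, 0.015, 0.544], [0.023, -1.0, -0.007], [0.544, 0.019, -0.839]]
ft_force: [-0.6, 1.9, -1.9]
grip_width: 0.0227
gripper_force: 59.7
```

Request:
servo_tool(steps=[{"tx":0.1,"ty":0,"tz":0,"yaw":0,"claw":1.5},{"tx":0,"ty":0,"tz":0,"yaw":0,"claw":1.5}])

```text
time_s: 18.75
position: [0.5469, 0.1709, 0.1696]
tool_rot: [[0.839, 0.015, 0.544], [0.023, -1.0, -0.007], [0.543, 0.019, -0.839]]
ft_force: [-1.9, 2.5, -2.1]
grip_width: 0.0231
gripper_force: 59.8
```

Request:
servo_tool(steps=[{"tx":0,"ty":-0.1,"tz":0,"yaw":0,"claw":1.5},{"tx":0,"ty":0,"tz":0,"yaw":0,"claw":1.5}])

```text
time_s: 18.95
position: [0.547, 0.1698, 0.1697]
tool_rot: [[0.839, 0.016, 0.544], [0.023, -1.0, -0.007], [0.544, 0.019, -0.839]]
ft_force: [-1.4, 1.6, -1.5]
grip_width: 0.0226
gripper_force: 59.6
```

Request:
servo_tool(steps=[{"tx":0.1,"ty":0,"tz":0,"yaw":0,"claw":1.5},{"tx":0,"ty":0,"tz":0,"yaw":0,"claw":1.5}])

```text
time_s: 19.15
position: [0.5479, 0.1698, 0.1696]
tool_rot: [[0.839, 0.016, 0.544], [0.023, -1.0, -0.008], [0.543, 0.019, -0.839]]
ft_force: [-2.7, 1.5, -2.1]
grip_width: 0.0231
gripper_force: 59.7
```

Request:
servo_tool(steps=[{"tx":0,"ty":-0.1,"tz":0,"yaw":0,"claw":1.5},{"tx":0,"ty":0,"tz":0,"yaw":0,"claw":1.5}])

```text
time_s: 19.35
position: [0.548, 0.1689, 0.1698]
tool_rot: [[0.839, 0.015, 0.544], [0.023, -1.0, -0.007], [0.544, 0.019, -0.839]]
ft_force: [-2.8, 2.8, -1.4]
grip_width: 0.0228
gripper_force: 59.6
```

Request:
servo_tool(steps=[{"tx":0.1,"ty":-0.1,"tz":0,"yaw":0,"claw":1.5},{"tx":0,"ty":0,"tz":0,"yaw":0,"claw":1.5}])

```text
time_s: 19.55
position: [0.549, 0.1679, 0.1697]
tool_rot: [[0.839, 0.015, 0.544], [0.023, -1.0, -0.007], [0.544, 0.019, -0.839]]
ft_force: [-3.2, 2.3, -0.4]
grip_width: 0.0232
gripper_force: 59.8
```

Request:
servo_tool(steps=[{"tx":0.1,"ty":-0.1,"tz":0,"yaw":0,"claw":1.5},{"tx":0,"ty":0,"tz":0,"yaw":0,"claw":1.5}])

```text
time_s: 19.75
position: [0.5501, 0.1669, 0.1697]
tool_rot: [[0.839, 0.015, 0.544], [0.023, -1.0, -0.007], [0.544, 0.019, -0.839]]
ft_force: [-4.0, 2.9, -1.1]
grip_width: 0.0232
gripper_force: 59.9
```

Request:
servo_tool(steps=[{"tx":0.1,"ty":-0.1,"tz":0,"yaw":0,"claw":1.5},{"tx":0,"ty":0,"tz":0,"yaw":0,"claw":1.5}])

```text
time_s: 19.95
position: [0.5507, 0.166, 0.1695]
tool_rot: [[0.839, 0.016, 0.543], [0.023, -1.0, -0.007], [0.543, 0.019, -0.839]]
ft_force: [-4.7, 3.9, -2.3]
grip_width: 0.0228
gripper_force: 60.1
```

```bash
python3 st.py;  python3 - <<'E'
from h import *
p,d=env.get_image("top");cv2.imwrite("pics/top5.png",cv2.resize(p[165:245,150:230,::-1],None,fx=7.5,fy=7.5,interpolation=cv2.INTER_CUBIC))
E
```

```text
19.95 [  6.89  17.85  99.89  -8.36  29.85 101.73] [0.5507 0.166  0.1695]
[[ 0.839  0.016  0.543]
 [ 0.023 -1.    -0.007]
 [ 0.543  0.019 -0.839]]
lean 32.9 tilt x,y [32.9  1.1] az x 1.6 az pos 16.8 F [-4.7  3.9 -2.3] 0.02278603925426897 60.07438838481903
```

View pics/top5.png

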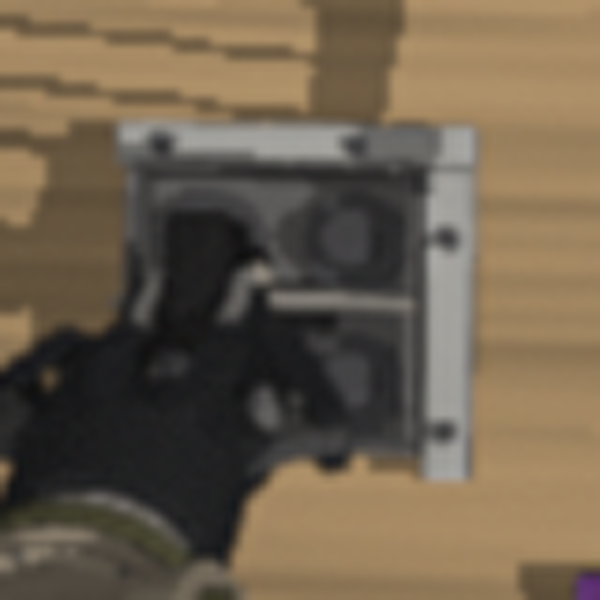

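Request:
servo_tool(steps=[{"tx":0,"ty":0,"tz":-0.3,"yaw":0,"claw":1.5},{"tx":0,"ty":0,"tz":0,"yaw":0,"claw":1.5},{"tx":0,"ty":0,"tz":0,"yaw":0,"claw":3},{"tx":0,"ty":0,"tz":0,"yaw":0,"claw":5},{"tx":0,"ty":0,"tz":0,"yaw":0,"claw":7},{"tx":0,"ty":0,"tz":0,"yaw":0,"claw":7},{"tx":0,"ty":0,"tz":0,"yaw":0,"claw":7},{"tx":0,"ty":0,"tz":0,"yaw":0,"claw":7}])

```text
time_s: 20.8
position: [0.5512, 0.1659, 0.1669]
tool_rot: [[0.839, 0.016, 0.545], [0.023, -1.0, -0.007], [0.544, 0.019, -0.839]]
ft_force: [-0.5, -0.4, -1.5]
grip_width: 0.0701
gripper_force: 0.0
```

Request:
servo_tool(steps=[{"tx":-0.7,"ty":0,"tz":1,"yaw":0,"claw":7},{"tx":-1.3,"ty":0,"tz":2,"yaw":0,"claw":7},{"tx":-2,"ty":0,"tz":3,"yaw":0,"claw":7},{"tx":-2,"ty":0,"tz":3,"yaw":0,"claw":7},{"tx":-3,"ty":0,"tz":3,"yaw":0,"claw":7},{"tx":-4,"ty":0,"tz":1,"yaw":0,"claw":7},{"tx":-4,"ty":0,"tz":0,"yaw":0,"claw":7},{"tx":-4,"ty":0,"tz":0,"yaw":0,"claw":7},{"tx":0,"ty":0,"tz":0,"yaw":0,"claw":7}])

```text
time_s: 21.7
position: [0.337, 0.1659, 0.2974]
tool_rot: [[0.838, 0.017, 0.546], [0.025, -1.0, -0.006], [0.545, 0.018, -0.838]]
ft_force: [-0.2, -0.5, 0.1]
grip_width: 0.0699
gripper_force: 0.0
```

```bash
python3 st.py;  python3 - <<'E'
from h import *
p,d=env.get_image("top");q,_=env.get_image("side")
a=cv2.resize(p[170:230,155:225,::-1],None,fx=6.5,fy=6.5,interpolation=cv2.INTER_CUBIC)
b=cv2.resize(q[220:290,170:270,::-1],None,fx=3.4,fy=5,interpolation=cv2.INTER_CUBIC)
b=cv2.resize(q[185:300,160:275,::-1],(340,340),interpolation=cv2.INTER_CUBIC)
a=np.vstack([a,np.zeros((600-a.shape[0],a.shape[1],3),np.uint8)]);b=np.vstack([b,np.zeros((260,340,3),np.uint8)])
cv2.imwrite("pics/end.png",np.hstack([a,b]));cv2.imwrite("pics/topend_full.png",p[:,:,::-1])
E
```

```text
21.7 [ 13.41 -11.58 108.04  -9.71  51.67 105.96] [0.337  0.1659 0.2974]
[[ 0.838  0.017  0.546]
 [ 0.025 -1.    -0.006]
 [ 0.545  0.018 -0.838]]
lean 33.1 tilt x,y [33.   1.1] az x 1.7 az pos 26.2 F [-0.2 -0.5  0.1] 0.06992641260449663 0.0
```

View pics/end.png

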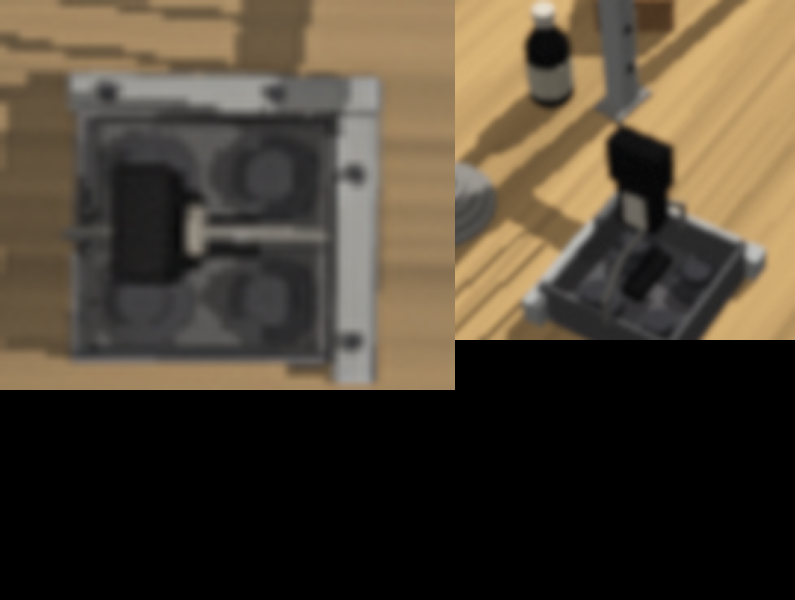

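Request:
servo_tool(steps=[{"tx":1.3,"ty":0.2,"tz":-3.2,"yaw":0,"claw":0},{"tx":1.3,"ty":0,"tz":-3.2,"yaw":0,"claw":0},{"tx":1.3,"ty":0,"tz":-3.2,"yaw":0,"claw":0},{"tx":1.3,"ty":0,"tz":-3.2,"yaw":0,"claw":0},{"tx":1.3,"ty":0,"tz":-3.2,"yaw":0,"claw":0},{"tx":1.3,"ty":0,"tz":-3.2,"yaw":0,"claw":0},{"tx":1.3,"ty":0,"tz":-3.2,"yaw":0,"claw":0},{"tx":1.3,"ty":0,"tz":-3.2,"yaw":0,"claw":0},{"tx":0,"ty":0,"tz":0,"yaw":0,"claw":0}], newtons=40)

```text
time_s: 22.7
position: [0.4453, 0.1777, 0.0631]
tool_rot: [[0.848, 0.003, 0.53], [0.023, -0.999, -0.031], [0.529, 0.038, -0.848]]
ft_force: [0.7, -0.6, 0.0]
grip_width: -0.0001
gripper_force: 0.0
```

```bash
python3 st.py
```

```text
22.7 [ 12.02  23.03 119.79 -53.35  10.09 151.88] [0.4453 0.1777 0.0631]
[[ 0.848  0.003  0.53 ]
 [ 0.023 -0.999 -0.031]
 [ 0.529  0.038 -0.848]]
lean 32.0 tilt x,y [32.   2.2] az x 1.5 az pos 21.8 F [ 0.7 -0.6  0. ] -0.00012108180126204668 0.0
```

Request:
servo_tool(steps=[{"tx":-1,"ty":0,"tz":2,"yaw":0,"claw":0},{"tx":-1,"ty":0,"tz":3,"yaw":0,"claw":0},{"tx":-1,"ty":0,"tz":3,"yaw":0,"claw":0},{"tx":-1,"ty":0,"tz":3,"yaw":0,"claw":0},{"tx":0,"ty":0,"tz":0,"yaw":0,"claw":0},{"tx":0,"ty":0,"tz":0,"yaw":0,"claw":0}])

```text
time_s: 23.3
position: [0.4036, 0.1779, 0.1761]
tool_rot: [[0.846, 0.005, 0.534], [0.023, -0.999, -0.028], [0.533, 0.036, -0.845]]
ft_force: [-0.4, -0.4, 0.1]
grip_width: -0.0
gripper_force: 0.0
```

```bash
python3 st.py; python3 - <<'E'
from h import *
p,_=env.get_image("top");a=cv2.imread("pics/topend_full.png")[:,:,::-1]
print(np.abs(p.astype(int)-a)[172:222,168:212].mean())
print(env.close_job())
E
```

```text
23.3 [ 13.61   5.81 115.3  -18.38  28.94 116.5 ] [0.4036 0.1779 0.1761]
[[ 0.846  0.005  0.534]
 [ 0.023 -0.999 -0.028]
 [ 0.533  0.036 -0.845]]
lean 32.3 tilt x,y [32.2  2.1] az x 1.6 az pos 23.8 F [-0.4 -0.4  0.1] -7.397628767844552e-06 0.0
1.631060606060606
the job is handed in; nothing more can be done
None
```

The job is handed in at 23.3 s: the tray was weighed (about 5 N), held level and still about 27 mm up for just over 2 s, then set down, pushed home and released. Pictures and push forces show it snug against both aluminium stops, though only to a few mm. To get the lean I pushed the arm past its reach, so joints 3 and 5 ran at their range limits, and one 0.01-degree dip below joint 3's printed limit could count against it.

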